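Stand the slant rack back up

ROBOT

A 6-joint arm with a two-finger parallel gripper is mounted at the origin on a cart in front of the work surface, level with it; the furniture and walls round the work are solid. World frame = base frame: x ahead of the robot, y to its left, z up, the work surface at z = 0. Lengths are in m, angles in degrees, forces in N, time in s.
With the tool pointing down it reaches from about 0.425 to 1.125 m from the base axis. Payload 14.9 kg.
Tool frame: the origin (TCP) lies on the centre line of the jaws, within the pads' length; the fingertips stand 8 mm ahead of it and the grasp point (between the pads) lies 11 mm behind it; z points along the fingers, y is the direction in which the jaws open and shut (so a half turn about z gives the same grasp; the last joint's range is limited). The gripper opens to 91 mm and grips with 3 to 60 N. Pads are 32 mm wide; open, the fingers measure 118 mm over their backs; the gripper's body (76 mm by 178 mm) begins 60 mm behind the grasp point.
Start: joints at [-77.825, 21.709, 99.362, -0, 58.929, -1.908], TCP at [0.17, -0.679, 0.222] pointing down, gripper open.
Joint ranges: [-158.91, 158.91], [-42.39, 125.64], [0.06, 152.35], [-60.88, 240.88], [17.5, 164.5], [-176.32, 176.32]. Speed limits (degrees/s): [108.29, 108.29, 136.94, 180, 180, 180].

INTERFACE

Orientations are given as a 3x3 rotation matrix whose columns are the frame's x, y, z axes.
In Python, from plant import r gives the robot as it stands. The module is installed in compiled form; this text tells all that it offers.
- The arm moves only by the tool carry_out, never from a script. Its argument "steps" is a list of rows, each a list of 2 entries, a list of its own where there are three numbers: the shift along the tool's x, y, z in units of 0.15 m (1.0 is 0.15 m), then the turn, a rotation vector about the tool's x, y, z in units of 90 degrees (1.0 is 90 degrees). A call has exactly 10 rows; each row is the pose to reach, as a shift and turn from the pose commanded when the call began, along the tool's axes at that moment; what a row does not reach only later rows make up. A row lasts 1/8 s, in which the tool goes at most 62.5 mm and 10.7 degrees, less where a joint would pass 70% of its speed; a pose out of reach is approached as far as the arm can. A call with a number of a shift or a turn outside -1 to 1 is refused whole. A call with a gripper value outside its range is refused whole. "hand" is the opening, from 0 (shut) to 1 (fully open), set as the call begins (left out, the last holds). The fingers move at their own pace and stop on an object; "grip_force" is the grip in N (left out, the last holds). Time passes only in rows, so rows that repeat a pose let the fingers close, or fill a call up. It gives the time, the measured TCP pose, the force and the opening at its end, in the units of the state.
- r.read_state(): the state, without advancing time (a new reading comes with each control period).
- r.grab_frame(name): name is "side" or "top" or "wrist"; returns the picture (400x640x3 uint8, red, green, blue); there is no depth.
- r.camera_model(name): a dict with "K" (3x3 intrinsics, pixels), "R" (3x3) and "t" (3): a world point X has camera coordinates R X + t; the wrist camera has in their place "T_tool_cam" (4x4, takes a point from camera to tool coordinates, whose origin is the TCP and whose axes are the flange's). Camera axes: x right, y down, z forward; pixel columns grow to the right and rows downward; lengths in m; the calibration is good to about 2 mm. A picture is of the moment at which its call begins: read the wrist's pose just before it. camera_model takes no time and is no camera call.
- r.sign_off(): hands the job in, once; it reports no verdict.
Trained networks look in the newest picture that a camera, given by its name, has taken for a name from the list of things; names that differ only in an ending like _2 or _b are one class to them, and where a whole thing is asked for, a point or a joint stands for the part that bears it (a point fixed in the world has none). Each returns a list of dicts, best first, with "score" (0 to 1); they miss things now and then, are a little off and sometimes report something else, mostly with a low value. They report only what shows in the picture. A call takes as long as a camera call.
- r.outline_of(thing, camera): "pixels" (400x640 bool, what is visible of it) and "box" ([left, top, right, bottom] in pixels, round what is visible of it).
- r.tip_of(thing, camera): "position" ([column, row] in pixels: a listed point, or the origin of a listed thing).
The state is a dict: "time_s": time; "qpos": joint angles; "qvel": joint speeds; "joint_torque": joint torques, N m; "position": TCP position; "orientation": TCP orientation; "force": force on the tool from outside, world axes, zero at the start; "moment": the same for the moment, N m; "gripper_width": finger opening in m.
Only numpy, scipy, OpenCV 4.12 (cv2) and the standard library are available. Lean on these libraries where they do the work, as an engineer would, in place of code of your own. Each camera call takes 0.05 s, during which the arm holds its last target. There are 200 camera calls.

TASK

The agar in the tipped-back slant rack has set: push the rack back upright so that it stands squarely on its foot rods, and press its one tube that sits too high fully down, so that all five caps are level. Use fingertip pushes only: do not lift the rack, drag it away from its place or pull the tube further out, and leave the rack that already stands and everything else on the bench undisturbed.

Things in the scene. Friction and masses are not known exactly. Their poses are not given: they have to be found in the camera images.
- slant_rack: the tipped rack: loose stainless wire rack, 172 mm long, 0.34 to 0.55 kg, with a row of five white-capped tubes 28 mm apart. Origin: middle of its rear foot rod (on the rod's axis, 4 mm above the bench), about which it rocks. Own y: along rods and row; z: along the tubes to the caps (vertical when upright); x: from heel rod to rear foot rod, roughly away from the robot.
- slant_rack_heel (a point): middle of its heel rod, a bare round rod 8 mm thick, 164 mm long, along own y at own x = -98 mm, z = 0. Tipped, it is the part nearest the robot, in the air 79 mm above the bench, free between the end wires at own y = +-76 mm; the tubes' floor strip is 61 mm behind it. 2 to 5 N on it, down and towards the robot, begin to right the rack. Upright, the rack stands on it, 4 mm above the bench.
- slant_rack_slant_foot (a point): middle of its third rod (8 mm thick, rubber-sleeved like the rear foot rod, along own y, own x = 48, z = 57 mm). Tipped, the rack rests on this and the rear foot rod, tubes leaning 50 degrees towards own +x; upright, it is in the air behind. Brought back towards upright, the rack balances at a lean of about 25 degrees and falls the rest of the way by itself.
- slant_rack_row (a point): middle of the row of five tubes, at the level of the seated tubes' cap tops (own x = -21, y = 0, z = 112 mm). Caps are 22 mm across.
- proud_cap (a point): centre of the flat top of the cap (22 mm across) of the tube that sits too high in the tipped rack, fourth of five from the rack's -y end (own x = -21, y = +28 mm). The rack stands firmly when upright and can be pressed on there from above.
- proud_tube (a joint): how far that tube stands above its seated height, in m: 0 is fully down, its cap level with its neighbours; it slides along own z, up to 0.020. It is held by tight grommets: pressing it down takes about 3 N, and it stays where it is left.
- upright_rack: a twin of the tipped rack, already standing upright, all its tubes seated; loose, not to be disturbed. Origin and axes as for the tipped rack.
- vial_brown: bystander, not to be disturbed: small brown screw-cap vial with a black cap, 21 mm across, 46 mm tall; loose; origin at the centre of its underside.
- vial_clear: bystander, not to be disturbed: small clear screw-cap vial with a white cap, 21 mm across, 46 mm tall; loose; origin at the centre of its underside.
- felt_marker: bystander, not to be disturbed: black and white felt marker lying flat, 135 x 16 x 17 mm; loose; origin at the centre of its underside.
- timer: bystander, not to be disturbed: white lab timer lying flat, 62 x 64 x 14 mm; loose; origin at the centre of its underside.
- beaker: bystander, not to be disturbed: clear 100 ml beaker, 53 mm across, 70 mm tall; loose; origin at the centre of its underside.
- reagent: bystander, not to be disturbed: white bottle with a red screw cap, 49 mm across, 88 mm tall; loose; origin at the centre of its underside.

How it is judged (in metres and radians):
At the end, for the whole second after the job is handed in: The rack stands upright on the bench (within 0.05 rad of vertical, rear foot rod and heel rod both down within 5 mm), at rest, the high tube pressed down to within 2 mm of its seated height; the other rack still stands (angle between each of slant_rack, upright_rack's own z axis and vertical below 0.05 rad and height (world z) of each of slant_rack_heel, slant_rack below 0.009 m and value of joint proud_tube below 0.002 m and linear speed of slant_rack below 0.01 m/s and angular speed of slant_rack below 0.05 rad/s); the robot touches nothing.
It fails at once if the rack is lifted or carried (its rear foot rod leaves the bench) (height (world z) of slant_rack above 0.022 m).
It fails at once if the rack is dragged more than 8 cm from its place (distance of slant_rack from where it was at the start of the episode above 0.08 m).
It fails at once if the tube is pulled further out (value of joint proud_tube above 0.0185 m).
It fails at once if the upright rack is disturbed (distance of upright_rack from where it was at the start of the episode above 0.015 m or angle between upright_rack's own z axis and vertical above 0.15 rad).
It fails at once if a vial, the marker, the timer, the beaker or the reagent bottle is disturbed (moved over 2 cm or tipped) (distance of any of vial_brown, vial_clear, felt_marker, timer, beaker, reagent from where it was at the start of the episode above 0.02 m or angle between any of vial_brown, vial_clear, felt_marker, timer, beaker, reagent's own z axis and vertical above 0.3 rad).
It also fails if it takes over 46 s, if anything falls off the work surface, if the arm or the gripper's body presses on something with over 40 N, if the wrist force passes 120 N, or if a joint passes its speed limit or range.

## Working session

There is one attempt and no reset: what is moved stays moved. The work goes in short steps, Python scripts to look and compute and a tool call to move; the robot and the scene stay as the last step left them, time stands still between calls to the robot, and variables do not carry over. Pictures are saved under pics/ and viewed, about 8 in all and at most 12, crops included, and the job is handed in when it is done.

Besides the shell and the picture viewer there is one more tool, called after "Emit:" by a JSON object that holds its "op" and its "data", one argument or row to a line. carry_out: Moves the arm, as the interface text tells. Shifts and turns lie within -1 to 1; 1 stands for 0.15 m of shift or 90 degrees of turn. Its arguments: {"type":"object","properties":{"steps":{"type":"array","items":{"type":"array"}},"hand":{"type":"number"},"grip_force":{"type":"number"}},"required":["steps"]}

```bash
mkdir -p pics; cat > h.py <<'E'
from plant import r
import numpy as np, cv2
def save(cam,name):
    im=r.grab_frame(cam); cv2.imwrite(f'pics/{name}.png',im[:,:,::-1]); return im
def ray(cam,px,st=None):
    c=r.camera_model(cam); d=np.linalg.inv(c['K'])@[px[0],px[1],1.]
    if 'R' in c:
        R=np.array(c['R']); return -R.T@c['t'], R.T@d
    T=np.array(c['T_tool_cam']); Rt=np.array(st['orientation']); p=np.array(st['position'])
    return p+Rt@T[:3,3], Rt@T[:3,:3]@d
def atz(cam,px,z,st=None):
    o,d=ray(cam,px,st); return o+d*(z-o[2])/d[2]
def tri(rays):
    A=0;b=0
    for o,d in rays:
        d=d/np.linalg.norm(d);P=np.eye(3)-np.outer(d,d);A=A+P;b=b+P@o
    return np.linalg.solve(A,b)
E
python3 - <<'E'
from h import *
np.set_printoptions(precision=4,suppress=True)
ims=[save(c,c+'0') for c in('top','side')]
cv2.imwrite('pics/both0.png',cv2.resize(np.vstack(ims),(480,600))[:,:,::-1])
P={}
for n in['slant_rack','slant_rack_heel','slant_rack_slant_foot','slant_rack_row','proud_cap','upright_rack']:
    for c in('top','side'):
        t=r.tip_of(n,c); print(n,c,[(np.round(x['position']),round(x['score'],2)) for x in t[:2]])
        if t:P[n,c]=t[0]['position']
    if (n,'top') in P and (n,'side') in P: print('  ',tri([ray(c,P[n,c]) for c in('top','side')]))
for n in['vial_brown','vial_clear','felt_marker','timer','beaker','reagent']:
    t=r.tip_of(n,'top'); 
    if t: print(n,atz('top',t[0]['position'],0),t[0]['score'])
s=r.read_state();print(s['time_s'],s['position'],np.array(s['orientation']),s['force'])
E
```

```text
slant_rack top [(array([328., 237.]), 0.74)]
slant_rack side [(array([317., 211.]), 0.95)]
   [0.4423 0.0056 0.0709]
slant_rack_heel top [(array([378., 193.]), 0.81)]
slant_rack_heel side [(array([338., 186.]), 0.91)]
   [ 0.5175 -0.1605  0.0812]
slant_rack_slant_foot top [(array([368., 152.]), 0.9), (array([208., 172.]), 0.25)]
slant_rack_slant_foot side [(array([294., 207.]), 0.94)]
   [ 0.6574 -0.1403  0.0016]
slant_rack_row top [(array([372., 148.]), 0.68)]
slant_rack_row side []
proud_cap top [(array([361., 147.]), 0.45)]
proud_cap side [(array([289., 179.]), 0.44)]
   [ 0.6519 -0.1081  0.0997]
upright_rack top [(array([268., 183.]), 0.77), (array([265., 244.]), 0.53)]
upright_rack side []
vial_brown [0.3831 0.0377 0.    ] 0.59
vial_clear [ 0.6684 -0.1467  0.    ] 0.62
felt_marker [0.3692 0.1777 0.    ] 0.81
timer [ 0.3742 -0.1293  0.    ] 0.78
beaker [0.5877 0.3641 0.    ] 0.9
reagent [ 0.5372 -0.3448  0.    ] 0.84
1.0 [ 0.1703 -0.679   0.2219] [[ 0.97    0.2433 -0.    ]
 [ 0.2433 -0.97   -0.    ]
 [-0.      0.     -1.    ]] [-1.04    0.3686 -0.0809]
```

View pics/top0.png

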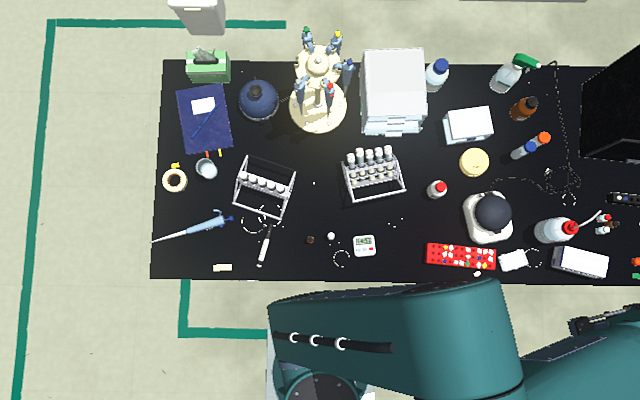

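View pics/side0.png

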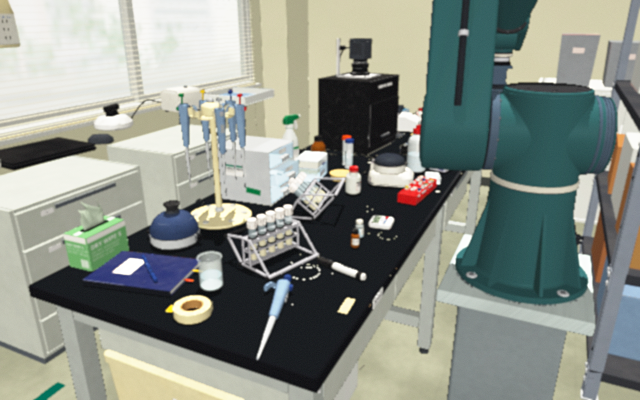

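The top view shows the tipped rack around (373,172), with the reagent bottle to its right at (437,188). The upright rack is around (265,185). The triangulated heel height (81 mm) and the heel-to-slant-foot distance (141 mm, expected 137 mm) both check out, and the rack's own x axis is yawed about 8°. I'll travel high with the fingers shut.

Emit:
{"op": "carry_out", "data": {
  "steps": [
    [[0.1,-0.1,-0.2],[0,0,0]],
    [[0.25,-0.22,-0.4],[0,0,0]],
    [[0.4,-0.36,-0.6],[0,0,0]],
    [[0.55,-0.5,-0.6],[0,0,0]],
    [[0.7,-0.65,-0.6],[0,0,0]],
    [[0.8,-0.75,-0.6],[0,0,0]],
    [[0.9,-0.84,-0.6],[0,0,0]],
    [[1,-0.93,-0.6],[0,0,0]],
    [[1,-0.93,-0.6],[0,0,0]],
    [[1,-0.93,-0.6],[0,0,0]]
  ],
  "hand": 0
}}

```text
time_s: 2.25
position: [0.2819, -0.5075, 0.312]
orientation: [[0.97, 0.244, -0.0], [0.244, -0.97, -0.0], [-0.0, 0.0, -1.0]]
force: [0.5, 0.2, -0.0]
gripper_width: 0.0006
```

Emit:
{"op": "carry_out", "data": {
  "steps": [
    [[0.12,-0.11,0],[0,0,0]],
    [[0.24,-0.22,0],[0,0,0]],
    [[0.36,-0.33,0],[0,0,0]],
    [[0.48,-0.45,0],[0,0,0]],
    [[0.6,-0.56,0],[0,0,0]],
    [[0.72,-0.67,0],[0,0,0]],
    [[0.84,-0.78,0],[0,0,0]],
    [[0.95,-0.88,0],[0,0,0]],
    [[1,-0.93,0],[0,0,0]],
    [[1,-0.93,0],[0,0,0]]
  ]
}}

```text
time_s: 3.5
position: [0.3936, -0.335, 0.3119]
orientation: [[0.97, 0.244, -0.0], [0.244, -0.97, -0.0], [-0.0, 0.0, -1.0]]
force: [-0.5, -0.3, 0.2]
gripper_width: 0.0006
```

Emit:
{"op": "carry_out", "data": {
  "steps": [
    [[0.12,-0.11,0],[0,0,0.01]],
    [[0.24,-0.22,0],[0,0,0.02]],
    [[0.36,-0.33,0],[0,0,0.03]],
    [[0.48,-0.45,0],[0,0,0.04]],
    [[0.6,-0.56,0],[0,0,0.05]],
    [[0.72,-0.67,0],[0,0,0.06]],
    [[0.84,-0.78,0],[0,0,0.067]],
    [[0.95,-0.88,0],[0,0,0.067]],
    [[1,-0.93,0],[0,0,0.067]],
    [[1,-0.93,0],[0,0,0.067]]
  ]
}}

```text
time_s: 4.75
position: [0.505, -0.1637, 0.3119]
orientation: [[0.99, 0.141, -0.0], [0.141, -0.99, -0.0], [-0.0, 0.0, -1.0]]
force: [-0.2, -0.5, 0.3]
gripper_width: 0.0004
```

```bash
cat > look.py <<'E'
from h import *
import sys
np.set_printoptions(precision=4,suppress=True)
s=r.read_state();print(s['time_s'],s['position'],np.array(s['orientation'])[:,0],s['force'],s['gripper_width'])
save('wrist','w'+sys.argv[1])
for n,z in[('slant_rack',.004),('slant_rack_heel',.079),('slant_rack_slant_foot',.004),('slant_rack_row',.092),('proud_cap',.104),('vial_clear',0),('vial_brown',0),('timer',0)]:
    t=r.tip_of(n,'wrist')
    for x in t[:2]: print(n,np.round(x['position']),round(x['score'],2),atz('wrist',x['position'],z,s))
E
python3 look.py 1
```

```text
4.75 [ 0.505  -0.1637  0.3119] [ 0.9901  0.1406 -0.0002] [-0.2497 -0.4501  0.3293] 0.0003997613316592645
slant_rack [313. 111.] 0.73 [ 0.5733 -0.1487  0.004 ]
slant_rack_heel [316. 166.] 0.81 [ 0.5125 -0.1608  0.079 ]
slant_rack_slant_foot [309.  54.] 0.65 [ 0.643  -0.1329  0.004 ]
slant_rack_slant_foot [179. 221.] 0.65 [0.3908 0.0257 0.004 ]
slant_rack_row [308.  41.] 0.78 [ 0.6431 -0.1343  0.092 ]
proud_cap [281.  32.] 0.77 [ 0.6461 -0.1072  0.104 ]
vial_clear [217. 220.] 0.72 [ 0.3988 -0.0286  0.    ]
vial_brown [176. 220.] 0.77 [0.3904 0.0306 0.    ]
timer [282. 246.] 0.97 [ 0.3711 -0.1294  0.    ]
```

View pics/w1.png

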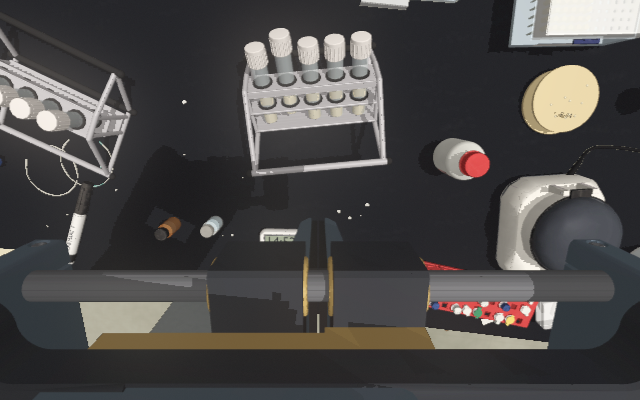

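The wrist view puts the heel rod from (255,173) to (387,160), so the yaw is nearer 12.5°. The proud cap is at (280,36). I'll correct the yaw and come down to just above the rod.

Emit:
{"op": "carry_out", "data": {
  "steps": [
    [[0.05,-0.01,0.15],[0,0,-0.02]],
    [[0.05,-0.01,0.3],[0,0,-0.05]],
    [[0.05,-0.01,0.45],[0,0,-0.05]],
    [[0.05,-0.01,0.6],[0,0,-0.05]],
    [[0.05,-0.01,0.75],[0,0,-0.05]],
    [[0.05,-0.01,0.85],[0,0,-0.05]],
    [[0.05,-0.01,0.95],[0,0,-0.05]],
    [[0.05,-0.01,1],[0,0,-0.05]],
    [[0.05,-0.01,1],[0,0,-0.05]],
    [[0.05,-0.01,1],[0,0,-0.05]]
  ]
}}

```text
time_s: 6.45
position: [0.5125, -0.1611, 0.1625]
orientation: [[0.976, 0.217, 0.001], [0.217, -0.976, -0.0], [0.001, 0.0, -1.0]]
force: [0.3, 0.4, -0.4]
gripper_width: 0.0003
```

```bash
python3 look.py 2; python3 - <<'E'
from h import *
a=cv2.imread('pics/w2.png')[:300]
b=cv2.resize(save('side','s2')[140:250,240:420,::-1],None,fx=2.7,fy=2.7,interpolation=2)
c=np.zeros((600,640,3),np.uint8);c[:300]=a;c[300:300+b.shape[0],:b.shape[1]]=b[:300]
cv2.imwrite('pics/c2.png',c)
E
```

```text
6.45 [ 0.5125 -0.1611  0.1625] [0.9761 0.2174 0.0007] [ 0.3282  0.3669 -0.4389] 0.0003451227322873478
slant_rack [320. 122.] 0.58 [ 0.5732 -0.1499  0.004 ]
slant_rack_heel [319. 210.] 0.83 [ 0.5121 -0.1621  0.079 ]
slant_rack_slant_foot [318.   9.] 0.21 [ 0.6648 -0.1283  0.004 ]
slant_rack_row [319.   6.] 0.73 [ 0.6447 -0.1331  0.092 ]
vial_clear [170. 264.] 0.74 [ 0.3966 -0.0279  0.    ]
vial_brown [111. 261.] 0.83 [0.3864 0.0326 0.    ]
```

View pics/c2.png

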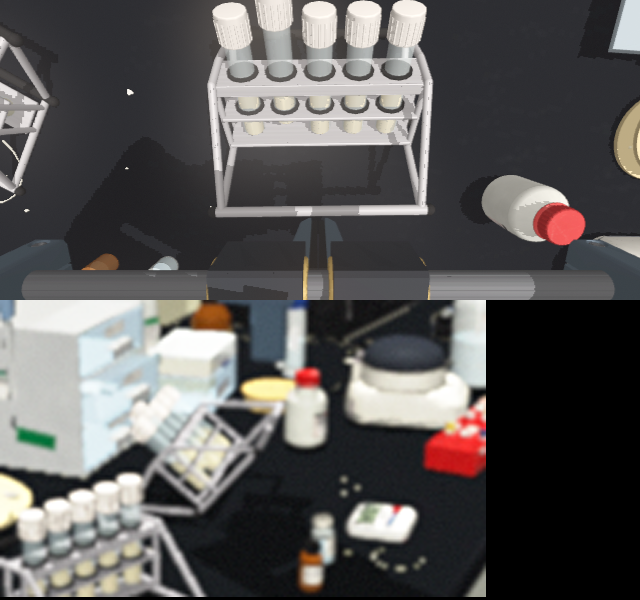

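Both looks agree on the heel at (0.512,-0.162), and the rod now lies level in the wrist view at row 211, so the yaw is right. I'll descend and start the arc.

Emit:
{"op": "carry_out", "data": {
  "steps": [
    [[0,0,0.15],[0,0,0]],
    [[0,0,0.3],[0,0,0]],
    [[0,0,0.42],[0,0,0]],
    [[0,0,0.47],[0,0,0]],
    [[0,0,0.5],[0,0,0]],
    [[-0.02,0,0.52],[0,0,0]],
    [[-0.04,0,0.54],[0,0,0]],
    [[-0.06,0,0.56],[0,0,0]],
    [[-0.08,0,0.58],[0,0,0]],
    [[-0.08,0,0.58],[0,0,0]]
  ]
}}

```text
time_s: 8.2
position: [0.5002, -0.1636, 0.0747]
orientation: [[0.976, 0.217, -0.0], [0.217, -0.976, 0.0], [-0.0, -0.0, -1.0]]
force: [0.2, 0.1, 0.9]
gripper_width: 0.0006
```

```bash
python3 - <<'E'
from h import *
a=save('wrist','w3')[:300,:,::-1]
b=cv2.resize(save('side','s3')[140:250,240:420,::-1],None,fx=2.7,fy=2.7,interpolation=2)
c=np.zeros((600,640,3),np.uint8);c[:300]=a;c[300:300+b.shape[0],:b.shape[1]]=b[:300]
cv2.imwrite('pics/c3.png',c);print(r.read_state()['force'])
E
```

```text
[-0.75126741 -0.65423928  1.23292816]
```

View pics/c3.png

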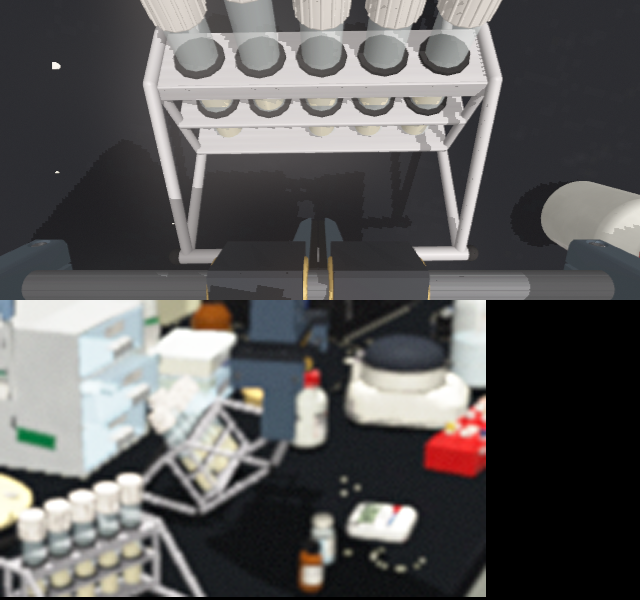

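The rack is following: it leans about 40° and the fingertip is on the rod with about 1 N. I'll continue past the balance point.

Emit:
{"op": "carry_out", "data": {
  "steps": [
    [[-0.02,0,0.025],[0,0,0]],
    [[-0.035,0,0.05],[0,0,0]],
    [[-0.05,0,0.075],[0,0,0]],
    [[-0.066,0,0.1],[0,0,0]],
    [[-0.08,0,0.125],[0,0,0]],
    [[-0.092,0,0.15],[0,0,0]],
    [[-0.103,0,0.175],[0,0,0]],
    [[-0.114,0,0.2],[0,0,0]],
    [[-0.123,0,0.23],[0,0,0]],
    [[-0.131,0,0.255],[0,0,0]]
  ]
}}

```text
time_s: 9.55
position: [0.4812, -0.1679, 0.0364]
orientation: [[0.976, 0.217, -0.0], [0.217, -0.976, 0.0], [-0.0, -0.0, -1.0]]
force: [-0.2, 0.6, -0.5]
gripper_width: 0.0005
```

Emit:
{"op": "carry_out", "data": {
  "steps": [
    [[0,0,0.03],[0,0,0]],
    [[0,0,0.03],[0,0,0]],
    [[-0.1,0,-0.1],[0,0,0]],
    [[-0.2,0,-0.3],[0,0,0]],
    [[-0.2,0,-0.5],[0,0,0]],
    [[-0.2,0,-0.7],[0,0,0]],
    [[-0.2,0,-0.9],[0,0,0]],
    [[-0.2,0,-1],[0,0,0]],
    [[-0.2,0,-1],[0,0,0]],
    [[-0.2,0,-1],[0,0,0]]
  ]
}}

```text
time_s: 10.8
position: [0.4515, -0.1742, 0.1856]
orientation: [[0.976, 0.217, -0.001], [0.217, -0.976, 0.001], [-0.001, -0.001, -1.0]]
force: [-0.6, 1.0, -0.2]
gripper_width: 0.0001
```

```bash
cat > look2.py <<'E'
from h import *
import sys
np.set_printoptions(precision=4,suppress=True)
s=r.read_state();print(s['time_s'],s['position'],np.array(s['orientation'])[:,0],s['force'])
a=save('wrist','w'+sys.argv[1])[:,:,::-1]
b=cv2.resize(save('side','s'+sys.argv[1])[140:240,240:420,::-1],None,fx=2,fy=2,interpolation=2)
c=np.zeros((600,640,3),np.uint8);c[:400]=a;c[400:,:b.shape[1]]=b
cv2.imwrite(f'pics/c{sys.argv[1]}.png',c)
for n,z in[('slant_rack',.004),('slant_rack_heel',.004),('slant_rack_row',.116),('proud_cap',.132)]:
    P={}
    for cam in('wrist','top','side'):
        t=r.tip_of(n,cam)
        if t: P[cam]=ray(cam,t[0]['position'],s); print(n,cam,np.round(t[0]['position']),round(t[0]['score'],2),atz(cam,t[0]['position'],z,s))
E
sed -i "s/^s=r.read/r.grab_frame('top');s=r.read/" look2.py
python3 look2.py 4
```

```text
10.85 [ 0.4515 -0.1741  0.1855] [ 0.9761  0.2174 -0.0014] [-0.4519 -0.1895  0.3122]
slant_rack wrist [322.  62.] 0.87 [ 0.5656 -0.1528  0.004 ]
slant_rack top [371. 177.] 0.61 [ 0.5829 -0.1496  0.004 ]
slant_rack side [321. 210.] 0.57 [ 0.5631 -0.1443  0.004 ]
slant_rack_heel side [351. 211.] 0.76 [ 0.4789 -0.1711  0.004 ]
slant_rack_row wrist [324.  69.] 0.82 [ 0.548 -0.157  0.116]
slant_rack_row top [379. 179.] 0.85 [ 0.5553 -0.1599  0.116 ]
slant_rack_row side [330. 171.] 0.91 [ 0.5521 -0.1799  0.116 ]
proud_cap wrist [275.  71.] 0.89 [ 0.5388 -0.1285  0.132 ]
proud_cap top [369. 179.] 0.51 [ 0.5515 -0.1281  0.132 ]
```

View pics/c4.png

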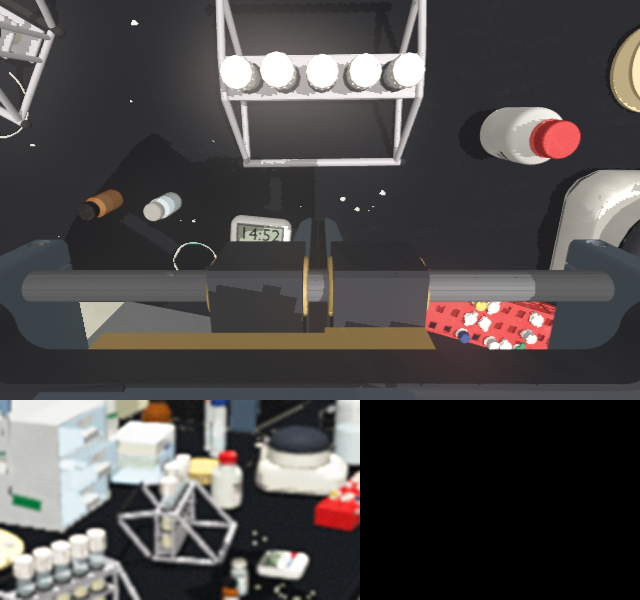

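The rack is upright. The proud cap at wrist (278,71) gives (0.539,-0.129), which agrees with the position computed from the rear rod. I'll move over it and press.

Emit:
{"op": "carry_out", "data": {
  "steps": [
    [[0.1,-0.03,0],[0,0,0]],
    [[0.2,-0.06,0],[0,0,0]],
    [[0.3,-0.09,0],[0,0,0]],
    [[0.4,-0.12,0],[0,0,0]],
    [[0.5,-0.15,0],[0,0,0]],
    [[0.6,-0.167,0],[0,0,0]],
    [[0.635,-0.167,0],[0,0,0]],
    [[0.635,-0.167,0.05],[0,0,0]],
    [[0.635,-0.167,0.15],[0,0,0]],
    [[0.635,-0.167,0.2],[0,0,0]]
  ]
}}

```text
time_s: 12.8
position: [0.5386, -0.1293, 0.1551]
orientation: [[0.976, 0.217, -0.002], [0.217, -0.976, 0.0], [-0.002, -0.001, -1.0]]
force: [-0.7, -0.2, 1.0]
gripper_width: 0.0003
```

Emit:
{"op": "carry_out", "data": {
  "steps": [
    [[0,0,0.03],[0,0,0]],
    [[0,0,0.06],[0,0,0]],
    [[0,0,0.08],[0,0,0]],
    [[0,0,0.1],[0,0,0]],
    [[0,0,0.12],[0,0,0]],
    [[0,0,0.14],[0,0,0]],
    [[0,0,0.16],[0,0,0]],
    [[0,0,0.175],[0,0,0]],
    [[0,0,0.19],[0,0,0]],
    [[0,0,0.19],[0,0,0]]
  ]
}}

```text
time_s: 14.05
position: [0.5395, -0.1293, 0.128]
orientation: [[0.976, 0.217, -0.0], [0.217, -0.976, 0.0], [-0.0, -0.0, -1.0]]
force: [-0.5, -0.2, -0.1]
gripper_width: 0.0005
```

Emit:
{"op": "carry_out", "data": {
  "steps": [
    [[0,0,0.005],[0,0,0]],
    [[0,0,0.01],[0,0,0]],
    [[0,0,0.015],[0,0,0]],
    [[0,0,0.02],[0,0,0]],
    [[0,0,0.025],[0,0,0]],
    [[0,0,0.03],[0,0,0]],
    [[0,0,0.03],[0,0,0]],
    [[0,0,0.035],[0,0,0]],
    [[0,0,0.035],[0,0,0]],
    [[0,0,0.035],[0,0,0]]
  ]
}}

```text
time_s: 15.3
position: [0.5401, -0.1292, 0.1241]
orientation: [[0.976, 0.217, 0.001], [0.217, -0.976, 0.0], [0.001, 0.0, -1.0]]
force: [-5.4, 4.1, 20.6]
gripper_width: 0.0006
```

At 20.6 N with the tip at z = 0.116 the tube is bottomed, which is the seated height. I'll retract and check.

Emit:
{"op": "carry_out", "data": {
  "steps": [
    [[0,0,-0.05],[0,0,0]],
    [[0,0,-0.15],[0,0,0]],
    [[0,0,-0.3],[0,0,0]],
    [[-0.1,0,-0.45],[0,0,0]],
    [[-0.25,0,-0.6],[0,0,0]],
    [[-0.4,0,-0.6],[0,0,0]],
    [[-0.55,0,-0.6],[0,0,0]],
    [[-0.65,0,-0.6],[0,0,0]],
    [[-0.7,0,-0.6],[0,0,0]],
    [[-0.7,0,-0.6],[0,0,0]]
  ]
}}

```text
time_s: 16.55
position: [0.4369, -0.1522, 0.2128]
orientation: [[0.976, 0.217, -0.0], [0.217, -0.976, 0.0], [-0.0, -0.0, -1.0]]
force: [0.6, -0.1, -0.7]
gripper_width: 0.0002
```

```bash
python3 look2.py 5; python3 - <<'E'
import cv2
c=cv2.imread('pics/c5.png');s=cv2.imread('pics/s5.png')[160:225,290:365]
b=cv2.resize(s,None,fx=4,fy=4,interpolation=2);c[340:600,0:300]=b;c[340:600,320:620]=cv2.resize(cv2.imread('pics/s4.png')[160:225,290:365],None,fx=4,fy=4,interpolation=2)
cv2.imwrite('pics/d5.png',c)
E
```

```text
16.6 [ 0.4373 -0.1522  0.2129] [0.9761 0.2171 0.0001] [ 1.4048 -0.09   -0.615 ]
slant_rack wrist [346.  57.] 0.97 [ 0.5652 -0.1535  0.004 ]
slant_rack top [372. 182.] 0.59 [ 0.5666 -0.153   0.004 ]
slant_rack side [320. 210.] 0.95 [ 0.5656 -0.144   0.004 ]
slant_rack_heel wrist [340. 150.] 0.68 [ 0.4716 -0.1698  0.004 ]
slant_rack_heel side [352. 212.] 0.83 [ 0.4736 -0.1665  0.004 ]
slant_rack_row wrist [353.  60.] 0.78 [ 0.5472 -0.1538  0.116 ]
slant_rack_row top [378. 183.] 0.61 [ 0.5448 -0.1567  0.116 ]
slant_rack_row side [326. 171.] 0.84 [ 0.5622 -0.1786  0.116 ]
proud_cap wrist [318.  63.] 0.79 [ 0.5381 -0.1304  0.132 ]
proud_cap top [371. 181.] 0.59 [ 0.5458 -0.1341  0.132 ]
proud_cap side [324. 177.] 0.54 [ 0.5209 -0.0731  0.132 ]
```

View pics/d5.png

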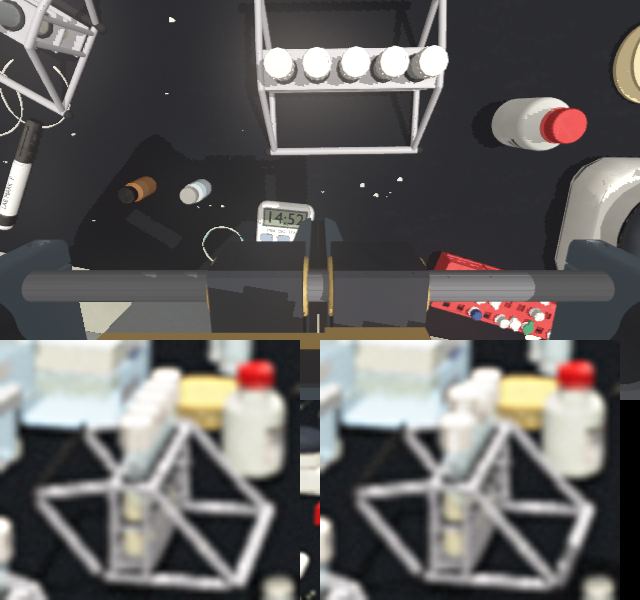

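The caps now lie in one even line (wrist row about 63, side view left crop; the earlier side view on the right shows one standing proud). The rack stands on both rods, and the vials, timer and bottle are where they were.

```bash
python3 -c "
from plant import r
print(r.sign_off(), r.read_state()['time_s'])"
```

```text
the job is handed in; nothing more can be done
the job is handed in; nothing more can be done
```

The rack is upright, the high tube is pressed down, and the job is handed in at about 17 s of the 46 s allowed. `sign_off` reports no verdict, so the points below are my own last checks.

**What I did:** I pushed the heel rod down and towards the robot with the shut fingertips, following its arc past the balance point. The rack then stood up by itself. I pressed the proud cap straight down until it bottomed: 20.6 N, fingertips at z = 0.116 m, which is the seated cap height. Then I retracted clear of everything.

**Last checks:**
- **Rack:** the rear rod was found at about (0.565, -0.153) and the heel at about (0.472, -0.170), both taken at bench height. That is 95 mm apart, against the true 98 mm, so the rack is standing on both rods. The rear rod had been estimated at (0.573, -0.149) before, so the rack moved at most about 1 cm.
- **Caps:** all five look level in the wrist and side views.
- **Bystanders:** the vials, timer and reagent bottle look undisturbed in the last wrist picture. I did not measure the beaker, marker or upright rack again afterwards, but the arm never came near them.

**Disagreement:** the last side-camera network readings for the row and the proud cap were 2 to 6 cm off the wrist and top readings. I disregarded them because the side picture itself shows the caps level.

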